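# Nip a brass hose connector in the sliding bench gauge

## Robot

A 6-joint arm with a two-finger parallel gripper is mounted at the origin on the work surface. World frame = base frame: x ahead of the robot, y to its left, z up, the work surface at z = 0. Lengths are in mm, angles in rad, forces in N, time in s.
With the tool pointing down it reaches from about 400 to 925 mm from the base axis. Payload 12.5 kg.
Tool frame: the origin (TCP) lies on the mounting face of the last link; the fingertips stand 190 mm ahead of it and the grasp point (between the pads) lies 171 mm ahead of it; z points along the fingers, y is the line along which they close (so a half turn about z gives the same grasp; the last joint's range is limited). The gripper opens to 95 mm and grips with 3 to 60 N. Pads are 20 mm wide; open, the fingers measure 119 mm over their backs; the gripper's body (75 mm by 180 mm) begins 59 mm behind the grasp point.
Start: joints at [-1.347, 0.491, 1.559, -0, 1.092, -0.106], TCP at [202.428, -591.31, 404.761] pointing down, gripper open.
Joint ranges: [-3.1, 3.1], [-0.84, 2.19], [0.05, 2.79], [-1.13, 4.28], [0.06, 2.93], [-2.69, 2.69]. Speed limits (rad/s): [2.22, 2.22, 2.79, 3.14, 3.14, 3.14].

## Interface

Orientations are given as [roll, pitch, yaw] about the fixed x, y, z axes, in that order (R = Rz(yaw) Ry(pitch) Rx(roll)).
In Python, from cell import env gives the robot as it stands.
- The arm moves only by the tool carry_out, never from a script. Its argument "series" is a list of rows, each a list of 5 numbers: the shift along the tool's x, y, z in m, then the turn about the tool's z in degrees, then the opening, from 0 (shut) to 1 (fully open). A call has 1 to 20 rows; each row is the pose to reach, as a shift and turn from the pose commanded when the call began, along the tool's axes at that moment; what a row does not reach only later rows make up. A row lasts 1/8 s, in which the tool goes at most 62.5 mm and 10.7 degrees, less where a joint would pass 70% of its speed; a pose out of reach is approached as far as the arm can. A call with a gripper value outside its range is refused whole. The fingers move at their own pace and stop on an object; the grip force is fixed at half the most. Time passes only in rows, so rows that repeat a pose let the fingers close. It gives the time, the measured TCP pose, the force, the opening and the grip force at its end, in the units of the state.
- env.state(): the state, without advancing time (a new reading comes with each control period).
- env.read_camera(name): name is "side" or "top"; returns (picture, depth): 420x560x3 uint8, red, green, blue; 420x560 float32, mm along the optical axis (not along the pixel's ray), 0 where there is no reading.
- env.get_calibration(name): a dict with "intrinsics" (3x3 intrinsics, pixels), "cam_to_world" (4x4, takes a point from camera to world coordinates). Camera axes: x right, y up, looking along -z (the intrinsics and any distortion apply to the point x, -y, -z); pixel columns grow to the right and rows downward; lengths in mm; the calibration is good to about 2 mm. A picture is of the moment at which its call begins. get_calibration takes no time and is no camera call.
- env.job_done(): hands the job in; it is judged then, once.
The state is a dict: "t": time; "joints": joint angles; "qvel": joint speeds; "tau": joint torques, N m; "eef_pos": TCP position; "tcp_rot": TCP orientation; "ft_force": force on the tool from outside, world axes, zero at the start; "moment": the same for the moment, N m; "opening": opening from 0.0 (shut) to 1.0 (fully open); "grip_force": force on a finger pad.
Only numpy, scipy, OpenCV 4.12 (cv2) and the standard library are available. Lean on these libraries where they do the work, as an engineer would, in place of code of your own. Each camera call takes 0.05 s, during which the arm holds its last target. There are 200 camera calls.

## Task

Take the brass hose connector out of the seedling tray and stand it upright on the bed of the bench gauge, in the middle of the gap between the blue rest and the sprung tip. Once you have let go of it, slide the blue carriage along until the connector is nipped firmly against the rest with the sprung tip pressed about halfway in (never squeezed hard up to its stop), and leave it nipped like that with the hand clear. Leave the watering can, pot, weeder and tray where they are.

Things in the scene. Friction and masses are not known exactly. Their poses are not given: they have to be found in the camera images.
- gauge: Bench gauge screwed to the mat: grey plate 110 (x) x 360 (y) x 12 mm, z up, origin at the centre of its underside; the bed is the plate's top, 12 mm above the origin. Its parts slide along its own y on the line x = 0: the carriage with the sprung tip on the +y side closes towards the blue rest on the -y side. At the start the gap from tip to rest is 120 to 170 mm.
- bed (a point): Point on the bed's surface, on the slide line, at gauge x = 0, y = -30 mm, roughly the middle of the gap: where to stand the connector. Axes as the gauge's.
- rest_zone (a point): Middle of the zone on the bed where the blue rest's face may stand, at gauge x = 0, y = -90 mm. The rest (60 mm wide in gauge x, 28 mm high above the bed plus a 7 mm screw head) is clamped anew for each job: its face, which looks to gauge +y, is up to 10 mm either side of this point; exactly where is not reported. It does not yield.
- carriage (a joint): Travel (m) of the carriage towards the rest (gauge -y): 0 right back, 0.150 at most, 0 to 0.03 at the start, 0.10 to 0.14 with the connector nipped. It slides with a steady dry drag of 9 N and stays where it is left, also against the tip's spring. Blue block 70 (x) x 50 (y) x 30 mm high on the bed; at travel 0 its centre is at gauge y = 125 mm.
- lug (a point): Centre of the top of the carriage's black push lug: an upright fin 45 mm wide in gauge x, 12 mm thick in gauge y, rising from 29 to 71 mm above the bed, at the middle of the carriage block. Push its +y face or pinch it across its thickness from above.
- tip: Sprung steel tip, plate 44 mm wide (gauge x), 10 thick, 22 high, 3 to 25 mm above the bed. Origin at the centre of its front face (towards the rest); free, that is 55 mm from the carriage's centre. It presses in up to 12 mm (hard stop), spring 0.8 N per mm, no preload: halfway is 6 mm, about 5 N. Its stem is red next to the plate, then 6 mm green at the block; halfway in, the green is gone.
- connector: Turned brass hose connector, about 0.13 kg (may vary by 30 percent), standing upright in the tray: a nut 44 mm across and 24 mm high at the bottom, above it a neck 26 mm across up to 66 mm. Origin at the centre of its underside, z up. Round. It may slide on the bed against the rest when the tip pushes it (drag under 2 N).
- tray: Green plastic seedling tray 220 (x) x 170 (y) x 28 mm high, floor and walls 4 mm, origin at the centre of its underside; loose. Leave it in place.
- pot: Glazed blue pot, 100 mm across the rim, 85 mm high, origin at the centre of its underside; bystander.
- can: Orange plastic watering can, body 144 mm across, 200 mm high, with spout towards its x (170 mm out) and handle towards -x; origin at the centre of its underside; bystander.
- weeder: Steel weeder with a wooden handle, 320 mm long along its x, handle 28 mm thick at -x; origin under its middle; bystander.

How it is judged:
By the outcome, as a careful person would: the job done as asked, in the order asked, and still so for the second after the job is handed in, with the robot touching nothing.
It also fails if it takes over 58 s, if anything falls off the work surface, if the arm or the gripper's body presses on something with over 40 N, if the wrist force passes 120 N, or if a joint passes its speed limit or range.

## Working session

There is one attempt and no reset: what is moved stays moved. The work goes in short steps, Python scripts to look and compute and a tool call to move; the robot and the scene stay as the last step left them, time stands still between calls to the robot, and variables do not carry over. Pictures are saved under pics/ and viewed, at most 10 in all, crops included, and the job is handed in when it is done.

Besides the shell and the picture viewer there is one more tool, called as name(argument=value, ...) on one line, values as JSON. carry_out: Moves the arm, as the interface text tells. Its arguments: {"type":"object","properties":{"series":{"type":"array","items":{"type":"array","items":{"type":"number"}}}},"required":["series"]}

```bash
mkdir -p pics; python3 - <<'E'
from cell import env
import cv2,numpy as np
np.set_printoptions(precision=3,suppress=True)
s=env.state();print(s)
for n in("top","side"):
    p,d=env.read_camera(n);np.savez(f'pics/{n}0.npz',p=p,d=d)
    cv2.imwrite(f'pics/{n}0.png',p[...,::-1]);c=env.get_calibration(n);print(n,c)
E
```

```text
{'t': 0.0, 'joints': array([-1.347,  0.492,  1.559,  0.   ,  1.092, -0.106]), 'qvel': array([-0.   , -0.   , -0.001,  0.002, -0.   ,  0.001]), 'tau': array([ -0.003, -61.265, -25.819,   0.069,   0.048,  -0.   ]), 'eef_pos': array([ 202.437, -591.269,  404.146]), 'tcp_rot': array([-3.14, -0.  ,  0.33]), 'ft_force': array([-0.471,  0.435, -0.08 ]), 'moment': array([-0.02 , -0.04 ,  0.025]), 'grip_force': 0.0, 'opening': 1.0018233958723322}
top {'intrinsics': array([[452.165,   0.   , 275.604],
       [  0.   , 452.165, 218.5  ],
       [  0.   ,   0.   ,   1.   ]]), 'cam_to_world': array([[  -0.004,    0.997,   -0.078,  507.107],
       [  -1.   ,   -0.002,    0.024,  143.053],
       [   0.023,    0.078,    0.997, 1262.15 ],
       [   0.   ,    0.   ,    0.   ,    1.   ]])}
side {'intrinsics': array([[425.035,   0.   , 277.787],
       [  0.   , 425.035, 206.339],
       [  0.   ,   0.   ,   1.   ]]), 'cam_to_world': array([[  -0.998,    0.041,   -0.05 ,  509.699],
       [  -0.064,   -0.717,    0.694, 1094.704],
       [  -0.008,    0.695,    0.719, 1102.412],
       [   0.   ,    0.   ,    0.   ,    1.   ]])}
```

View pics/top0.png

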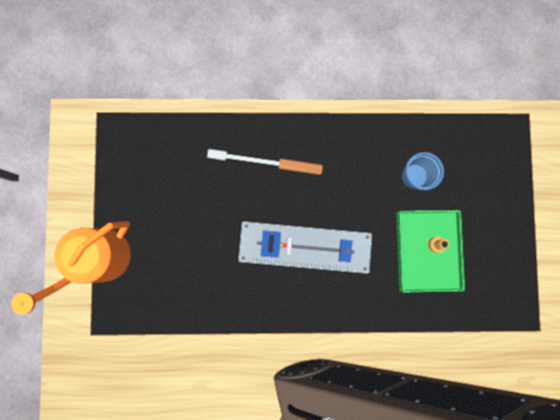

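View pics/side0.png

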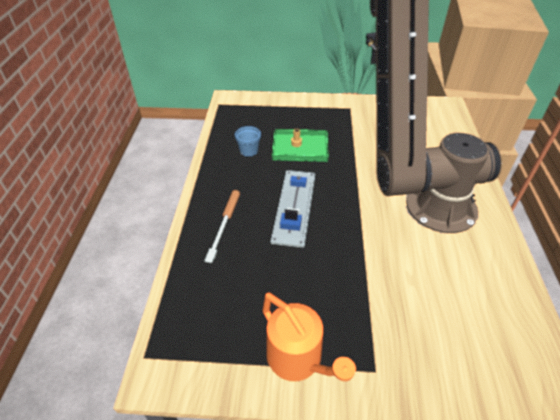

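The top view shows the gauge at cols 239–372, rows 222–273. The carriage is at (271,243), the tip at (289,246), the rest at (346,250), and the connector at (438,244) in the tray. The side view shows the connector at (296,138), the lug at (291,214) and the rest at (298,181).

```bash
cat > h.py <<'E'
import cv2,numpy as np
from cell import env
np.set_printoptions(precision=2,suppress=True)
C={n:env.get_calibration(n) for n in("top","side")}
def plane(n,uv,z):
    K,T=C[n]["intrinsics"],C[n]["cam_to_world"]
    uv=np.atleast_2d(np.asarray(uv,float))
    r=np.c_[(uv[:,0]-K[0,2])/K[0,0],-(uv[:,1]-K[1,2])/K[1,1],-np.ones(len(uv))]@T[:3,:3].T
    return T[:3,3]+r*((z-T[2,3])/r[:,2:])
def cloud(n,d):
    K,T=C[n]["intrinsics"],C[n]["cam_to_world"]
    v,u=np.mgrid[:420,:560]
    P=np.stack([(u-K[0,2])/K[0,0]*d,-(v-K[1,2])/K[1,1]*d,-d],-1)
    return P@T[:3,:3].T+T[:3,3]
def load(n,i): 
    f=np.load(f'pics/{n}{i}.npz');return f['p'],f['d']
def snap(n,i):
    p,d=env.read_camera(n);np.savez(f'pics/{n}{i}.npz',p=p,d=d);cv2.imwrite(f'pics/{n}{i}.png',p[...,::-1]);return p,d
def hsv(p): return cv2.cvtColor(p,cv2.COLOR_RGB2HSV)
def box(m,b):
    o=np.zeros_like(m,bool);x0,y0,x1,y1=b;o[y0:y1,x0:x1]=m[y0:y1,x0:x1];return o
def cen(m): v,u=np.nonzero(m);return np.array([u.mean(),v.mean()]),len(u)
E
python3 - <<'E'
from h import *
B={"top":dict(g=(230,215,380,280),c=(420,225,460,265),t=(390,205,470,300)),"side":dict(g=(265,165,325,250),c=(283,122,312,152),t=(268,125,335,165))}
for n in B:
    p,d=load(n,0);H=hsv(p).astype(int);X=cloud(n,d);b=B[n];print('==',n)
    h,s,v=H[...,0],H[...,1],H[...,2]
    m=box((v>70),b['g'])
    cs=max(cv2.findContours(m.astype(np.uint8),0,2)[0],key=cv2.contourArea)
    hull=cv2.convexHull(cs);q=cv2.approxPolyDP(hull,6,True)[:,0]
    W=plane(n,q,12);print('plate',q.tolist(),W[:,:2].tolist())
    if n=='top':
        r=cv2.minAreaRect(W[:,:2].astype(np.float32));print(r)
        r=cv2.minAreaRect(plane(n,hull[:,0],12)[:,:2].astype(np.float32));print(r)
    br=box((h>8)&(h<28)&(s>100)&(d>0),b['c']);print('brass',cen(br),'z',np.percentile(X[br][:,2],[5,50,90,98]))
    top=br&(X[...,2]>58);print('necktop',cen(top) if top.any() else 0,X[top].mean(0))
    nut=br&(X[...,2]>18)&(X[...,2]<40);print('nut',X[nut].mean(0),X[nut].min(0),X[nut].max(0))
    bl=box((h>95)&(h<130)&(s>120),b['g'])
    k,L,st,ce=cv2.connectedComponentsWithStats(bl.astype(np.uint8))
    for i in range(1,k):
        if st[i,4]>30: print('blue',st[i],ce[i],'z',np.median(X[L==i][:,2]),'bbox@42',plane(n,ce[i],42))
    Z=X[...,2];lug=box((Z>68)&(Z<100),b['g']);
    if lug.any(): print('lug',cen(lug),X[lug].mean(0),plane(n,cen(lug)[0],83))
    g=box((h>45)&(h<80)&(s>120),b['t']);cs=max(cv2.findContours(g.astype(np.uint8),0,2)[0],key=cv2.contourArea)
    print('tray',cv2.minAreaRect(plane(n,cv2.convexHull(cs)[:,0],28)[:,:2].astype(np.float32)))
E
```

```text
== top
plate [[241, 222], [370, 232], [370, 271], [239, 262]] [[595.4109300068762, 209.19844412976465], [566.6916519905832, -149.08239263938802], [458.88348133338485, -146.88534692418952], [485.2293077232076, 214.46903379718805]]
((527.147216796875, 31.15655517578125), (365.0688171386719, 110.2732162475586), 85.83002471923828)
((525.6286010742188, 31.553497314453125), (368.0238952636719, 115.91746520996094), 84.65660858154297)
brass (array([437.03, 244.17]), 206) z [26.7  35.73 74.3  76.98]
necktop (array([442.01, 243.85]), 68) [ 531.84 -326.65   71.35]
nut [ 531.34 -320.93   31.36] [ 513.12 -343.28   19.16] [ 551.55 -307.96   39.8 ]
blue [261 231  19  26 374] [270.41 243.67] z 46.43068611364117 bbox@42 [[534.56 128.37  42.  ]]
blue [340 240  12  22 206] [345.13 250.45] z 43.773876830228346 bbox@42 [[515.57 -73.5   42.  ]]
lug (array([270.44, 243.04]), 82) [535.22 128.81  86.57] [[535.29 128.77  83.  ]]
tray ((514.8992309570312, -310.1372375488281), (225.02137756347656, 181.66856384277344), 0.849791944026947)
== side
plate [[314, 172], [304, 247], [271, 244], [285, 171]] [[457.51869562686244, -150.44115247108584], [488.2701823389069, 221.6023054895121], [596.8273508670932, 215.31889608375388], [569.8510409283205, -150.07774963865813]]
brass (array([296.12, 138.73]), 113) z [14.67 35.81 71.49 75.34]
necktop (array([296.31, 132.72]), 29) [ 533.13 -322.96   68.72]
nut [ 533.29 -317.06   29.32] [ 516.59 -339.62   18.23] [ 550.69 -302.74   38.78]
blue [291 177  15  10 113] [297.88 181.33] z 41.23232341285984 bbox@42 [[517.85 -61.02  42.  ]]
blue [281 214  20  16 220] [290.39 222.52] z 44.22858942854191 bbox@42 [[536.54 143.83  42.  ]]
lug (array([290.42, 212.08]), 86) [537.47 133.11  81.53] [[537.41 134.49  83.  ]]
tray ((516.8107299804688, -301.6241455078125), (225.9561309814453, 211.3244171142578), 0.6970242857933044)
```

```bash
python3 - <<'E'
from h import *
a=cv2.resize(load('top',0)[0][215:280,230:380],None,fx=5,fy=5,interpolation=2)
b=cv2.resize(load('side',0)[0][165:250,260:330],None,fx=3,fy=3,interpolation=2)
o=np.zeros((590,760,3),np.uint8);o[:325,:750]=a;o[330:585,:210]=b
c=cv2.resize(load('side',0)[0][120:170,265:335],None,fx=4,fy=4,interpolation=2);o[330:530,230:510]=c
cv2.imwrite('pics/crop.png',o[...,::-1])
E
```

```text
(no output)
```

View pics/crop.png

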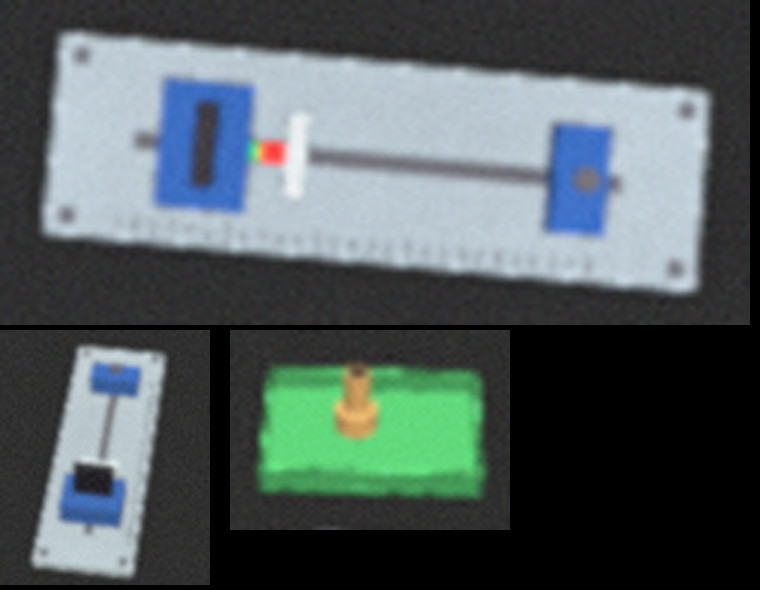

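The crop shows the slot ends at (143,140) and (615,184), the lug at (205,143), the tip plate at x 285–308, and the rest with its face at x≈552. The tip's green and red stem is fully out.

```bash
python3 - <<'E'
from h import *
c=lambda a,b:(230+(a+.5)/5-.5,215+(b+.5)/5-.5)
for n,uv,z in(('slotL',c(143,140),12),('slotR',c(615,184),12),('lug',c(205,143),83),('screw',c(586,180),47),('tipfront',c(309,156),37),('restface top',c(553,179),40)):
    print(n,plane('top',uv,z))
P={}
for n,bx in(('top',(420,225,460,265)),('side',(283,122,312,152))):
    p,d=load(n,0);H=hsv(p).astype(int);h,s,v=H[...,0],H[...,1],H[...,2]
    m=box(~((h>40)&(h<85)&(s>90)),bx);  # not green = connector incl. hole
    vv,uu=np.nonzero(m);print(n,uu.min(),uu.max(),vv.min(),vv.max())
    for r in range(vv.min(),vv.max()+1): print(r,''.join('#' if x else '.' for x in m[r,bx[0]:bx[2]]))
s=env.state();print(s['eef_pos'])
E
```

```text
slotL [[538.3  161.69  12.  ]]
slotR [[513.07 -99.55  12.  ]]
lug [[534.86 128.35  83.  ]]
screw [[515.11 -77.12  47.  ]]
tipfront [[528.72  71.47  37.  ]]
restface top [[515.76 -60.47  40.  ]]
top 428 448 237 252
237 ..............#######...................
238 ............###########.................
239 ..........###############...............
240 .........##################.............
241 .........###################............
242 .........####################...........
243 ........#####################...........
244 ........#####################...........
245 ........#####################...........
246 ........#####################...........
247 ........####################............
248 .........##################.............
249 ..........###############...............
250 ...........#############................
251 ............###########.................
252 ...............#####....................
side 283 311 122 146
122 #############################
123 #############################
124 #############################
125 #############################
126 #############################
127 #############################
128 #############################
129 ...........######............
130 ...........######............
131 ..........#######............
132 ..........#######............
133 ..........#######............
134 ...........######............
135 ...........######............
136 ...........######............
137 ..........########...........
138 .........##########..........
139 ........###########..........
140 ........###########..........
141 ........###########..........
142 .........##########..........
143 .........##########..........
144 .........#########...........
145 .........#########...........
146 ...........######............
[ 202.43 -591.27  404.22]
```

```bash
python3 - <<'E'
from h import *
print(plane('top',(427.7,244.6),28)-[0,22,0],plane('top',(427.7,244.6),4)-[0,22,0],plane('top',(448.6,244.3),70)+[0,13,0])
print(plane('side',(295.7,128.7),70)+[0,13,0],plane('side',(295.5,133),62))
psi=env.state()['tcp_rot'][2];print(psi)
def local(dx,dy): # world delta -> tool x,y  (tool x=(c,s), tool y=(s,-c))
    c,s=np.cos(psi),np.sin(psi);return dx*c+dy*s,dx*s-dy*c
for t in((532,-325),):
    e=env.state()['eef_pos'];print(local(t[0]-e[0],t[1]-e[1]))
E
```

```text
[[ 530.83 -326.01   28.  ]] [[ 531.29 -334.7     4.  ]] [[ 530.62 -331.81   70.  ]]
[[ 536.54 -335.67   70.  ]] [[ 536.53 -330.12   62.  ]]
0.3298590746545311
(np.float64(398.046167887102), np.float64(-145.1660425165432))
```

carry_out(series=[[0.06,-0.021,0,-10,1],[0.12,-0.042,0,-20,1],[0.18,-0.063,0,-30,1],[0.24,-0.084,0,-40,1],[0.3,-0.105,0,-50,1],[0.35,-0.124,0.03,-60,1],[0.3976,-0.1411,0.06,-65.8,1],[0.3976,-0.1411,0.09,-65.8,1],[0.3976,-0.1411,0.1,-65.8,1],[0.3976,-0.1411,0.1,-65.8,1],[0.3976,-0.1411,0.1,-65.8,1],[0.3976,-0.1411,0.1,-65.8,1]])

```text
t: 1.6
eef_pos: [532.7, -329.5, 305.9]
tcp_rot: [3.14, 0.001, 1.477]
ft_force: [0.4, -0.4, -0.2]
opening: 0.998
grip_force: 0.0
```

carry_out(series=[[0,0,0.03,0,1],[0,0,0.06,0,1],[0,0,0.08,0,1],[0,0,0.08,0,1],[0,0,0.08,0,1]])

```text
t: 2.22
eef_pos: [533.1, -329.3, 225.9]
tcp_rot: [3.14, 0.001, 1.478]
ft_force: [0.3, -0.4, 0.1]
opening: 0.998
grip_force: 0.0
```

```bash
python3 - <<'E'
from h import *
p,_=snap('side',1);q,_=snap('top',1)
o=np.zeros((600,800,3),np.uint8);o[:,:400]=cv2.resize(p[80:200,250:330],(400,600),interpolation=2);o[:,400:]=cv2.resize(q[190:310,390:470],(400,600),interpolation=2)
cv2.imwrite('pics/c1.png',o[...,::-1])
E
```

```text
(no output)
```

View pics/c1.png

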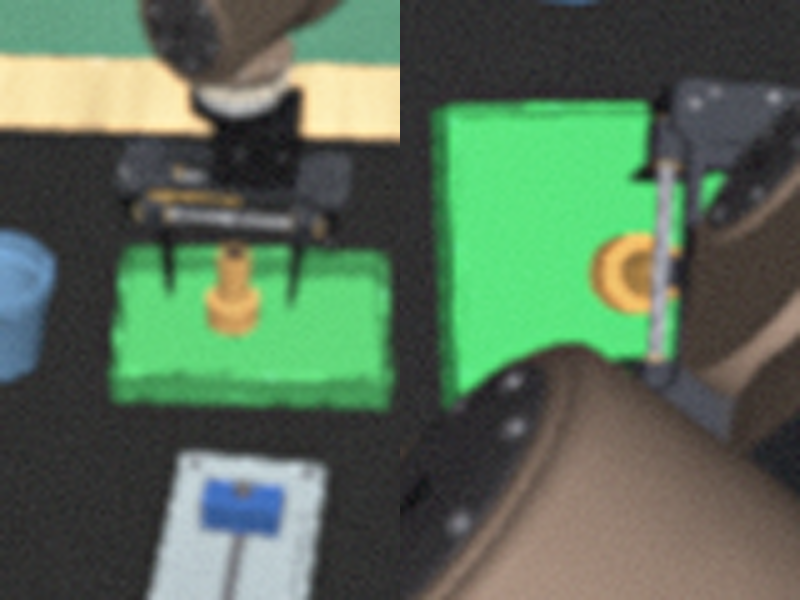

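```bash
python3 - <<'E'
from h import *
print(plane('side',(296,140.4),36),plane('side',(296.6,137.6),28),plane('side',(296.7,128.7),70)+[0,13,0])
p,d=load('side',1);X=cloud('side',d);H=hsv(p).astype(int);m=box((H[...,0]>8)&(H[...,0]<28)&(H[...,1]>100),(286,124,306,150))
f=box((H[...,1]<110)&(H[...,2]<70)&(X[...,2]>33)&(X[...,2]<80),(278,125,318,144))
for z in range(35,75,8):
    a=m&(abs(X[...,2]-z)<4);b=f&(abs(X[...,2]-z)<4)
    print(z,a.sum(),X[a].mean(0) if a.any() else '',b.sum(),X[b].mean(0) if b.any() else '')
E
```

```text
[[ 533.37 -315.09   36.  ]] [[ 531.71 -344.91   28.  ]] [[ 532.45 -335.89   70.  ]]
35 23 [ 532.92 -318.99   34.02] 0 
43 8 [ 534.73 -319.78   43.34] 0 
51 9 [ 532.92 -318.18   50.91] 0 
59 7 [ 536.35 -318.73   58.95] 0 
67 13 [ 532.02 -318.88   66.94] 2 [ 587.35 -323.67   67.19]
```

The fingers straddle the neck: tips at crop (168,300) and (293,305), neck at (235,245). Closing now.

carry_out(series=[[0,0,0,0,0],[0,0,0,0,0],[0,0,0,0,0],[0,0,0,0,0],[0,0,0,0,0],[0,0,0,0,0],[0,0,0,0,0],[0,0,0,0,0]])

```text
t: 3.32
eef_pos: [532.9, -329.1, 224.7]
tcp_rot: [-3.141, -0.0, 1.478]
ft_force: [-0.5, 0.4, -0.3]
opening: 0.265
grip_force: 30.0
```

carry_out(series=[[0,0,-0.02,0,0],[0,0,-0.06,0,0],[0,0,-0.1,0,0],[0.03,-0.0037,-0.1,0,0],[0.08,-0.01,-0.1,0,0],[0.13,-0.016,-0.1,0,0],[0.18,-0.022,-0.1,0,0],[0.23,-0.028,-0.1,0,0],[0.28,-0.0343,-0.1,0,0],[0.315,-0.0386,-0.1,0,0],[0.3308,-0.0405,-0.1,0,0],[0.3308,-0.0405,-0.08,0,0],[0.3308,-0.0405,-0.06,0,0],[0.3308,-0.0405,-0.04,0,0],[0.3308,-0.0405,-0.04,0,0],[0.3308,-0.0405,-0.04,0,0]])

```text
t: 5.32
eef_pos: [523.4, 3.7, 265.2]
tcp_rot: [3.141, 0.0, 1.478]
ft_force: [-0.3, 0.4, -1.8]
opening: 0.263
grip_force: 30.0
```

```bash
python3 - <<'E'
from h import *
p,_=snap('side',2);q,_=snap('top',2)
o=np.zeros((600,800,3),np.uint8);o[:,:400]=cv2.resize(p[140:260,260:340],(400,600),interpolation=2);o[:400,400:]=cv2.resize(q[205:285,300:380] if 0 else q[210:290,290:370],(400,400),interpolation=2)
cv2.imwrite('pics/c2.png',o[...,::-1])
E
```

```text
(no output)
```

View pics/c2.png

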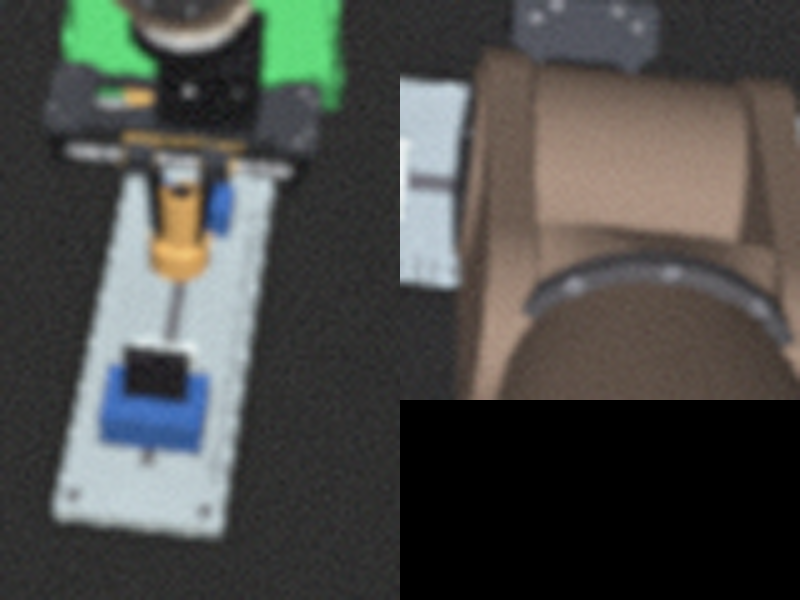

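The connector is upright in the grip above the slot (crop (180,240)), with the lug at (155,370) and the rest behind it. I'll lower it next.

carry_out(series=[[0,0,0.01,0,0],[0,0,0.02,0,0],[0,0,0.027,0,0],[0,0,0.03,0,0],[0,0,0.031,0,0],[0,0,0.031,0,0]])

```text
t: 6.18
eef_pos: [523.2, 4.1, 233.8]
tcp_rot: [3.141, 0.0, 1.478]
ft_force: [-0.1, 0.3, -1.3]
opening: 0.264
grip_force: 30.0
```

carry_out(series=[[0,0,0.0005,0,0],[0,0,0.001,0,0],[0,0,0.0013,0,0],[0,0,0.0013,0,0]])

```text
t: 6.68
eef_pos: [523.2, 4.1, 232.7]
tcp_rot: [3.141, 0.0, 1.478]
ft_force: [-0.9, -0.1, 3.2]
opening: 0.264
grip_force: 30.0
```

carry_out(series=[[0,0,0,0,1],[0,0,0,0,1],[0,0,0,0,1],[0,0,0,0,1],[0,0,0,0,1],[0,0,0,0,1],[0,0,-0.02,0,1],[0,0,-0.05,0,1],[0,0,-0.09,0,1],[0,0,-0.1,0,1],[0,0,-0.1,0,1]])

```text
t: 8.05
eef_pos: [523.0, 4.1, 332.5]
tcp_rot: [3.141, 0.0, 1.478]
ft_force: [0.6, 0.0, -0.4]
opening: 1.002
grip_force: 0.0
```

```bash
python3 - <<'E'
from h import *
p,d=snap('side',3);X=cloud('side',d);H=hsv(p).astype(int)
m=box((H[...,0]>8)&(H[...,0]<28)&(H[...,1]>100),(286,160,306,200))
print(cen(m))
for z in range(17,80,8):
    a=m&(abs(X[...,2]-z)<4)
    if a.any(): print(z,a.sum(),X[a].mean(0),X[a].min(0)[0],X[a].max(0)[0])
cv2.imwrite('pics/c3.png',cv2.resize(p[140:260,250:330],(400,600),interpolation=2)[...,::-1])
E
```

```text
(array([295.39, 193.15]), 120)
25 1 [507.64  12.3   28.83] 507.64446780295543 507.64446780295543
33 15 [525.84  20.34  33.45] 507.5043984142721 540.0218436608479
41 41 [524.73  12.74  40.1 ] 508.0857335419695 543.9175142452516
49 11 [525.93  14.16  49.19] 515.3196848786114 536.8071466308261
57 12 [523.47  12.89  56.77] 515.4555643914185 536.8220805055765
65 9 [524.76  12.79  65.3 ] 515.8403677874733 533.3401895357258
73 10 [526.45  12.98  71.98] 519.3168843715341 533.445075438568
```

View pics/c3.png

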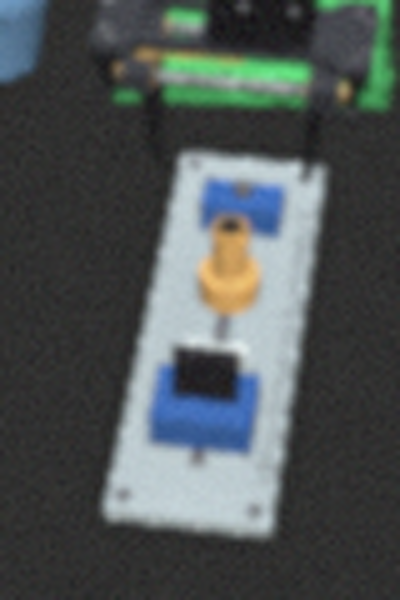

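The connector stands upright on the slot line (crop (230,285)), and the lug is at (207,372). Next I'll go behind the lug with the fingers shut.

carry_out(series=[[0.03,0.0,0,0,0],[0.08,0.0,0,0,0],[0.13,0,0,0,0],[0.165,0.0005,0,0,0],[0.165,0.0005,0,0,0],[0.165,0.0005,0.03,0,0],[0.165,0.0005,0.06,0,0],[0.165,0.0005,0.085,0,0],[0.165,0.0005,0.092,0,0],[0.165,0.0005,0.092,0,0],[0.165,0.0005,0.092,0,0]])

```text
t: 9.48
eef_pos: [539.1, 168.1, 241.2]
tcp_rot: [3.14, -0.0, 1.478]
ft_force: [-0.6, -0.8, -0.9]
opening: 0.002
grip_force: 0.0
```

carry_out(series=[[-0.006,0,0,0,0],[-0.012,0,0,0,0],[-0.018,0,0,0,0],[-0.022,0,0,0,0],[-0.026,0,0,0,0],[-0.032,0,0,0,0],[-0.04,0,0,0,0],[-0.048,0,0,0,0],[-0.056,0,0,0,0],[-0.062,0,0,0,0],[-0.062,0,0,0,0]])

```text
t: 10.85
eef_pos: [533.1, 106.5, 240.5]
tcp_rot: [3.141, -0.0, 1.478]
ft_force: [-1.0, 2.7, 1.5]
opening: 0.003
grip_force: 1.0
```

```bash
python3 - <<'E'
from h import *
p,d=snap('side',4);q,_=snap('top',4)
o=np.zeros((600,800,3),np.uint8);o[:,:400]=cv2.resize(p[140:260,250:330],(400,600),interpolation=2);o[:400,400:]=cv2.resize(q[205:285,270:350],(400,400),interpolation=2)
cv2.imwrite('pics/c4.png',o[...,::-1])
E
```

```text
(no output)
```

View pics/c4.png

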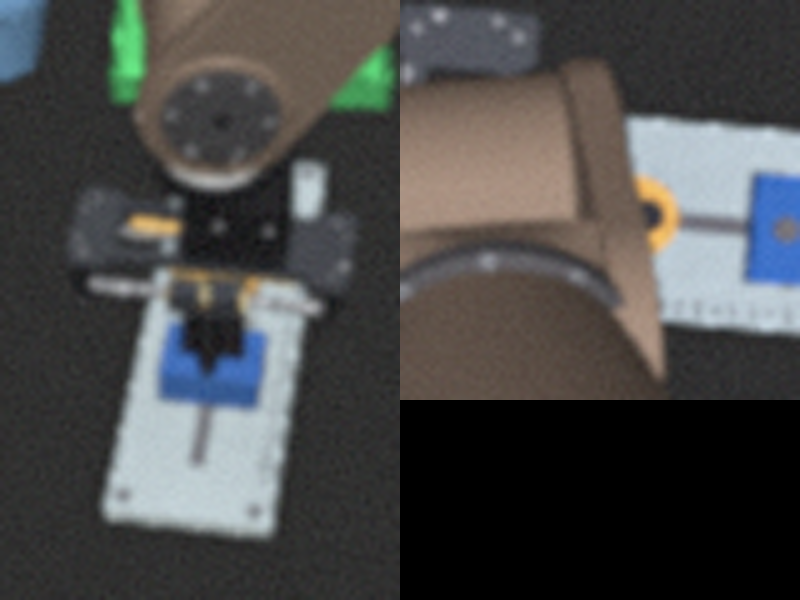

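The carriage follows the fingers, and the connector is still standing on the slot at top crop (650,215), with the rest at (785,230). I'll continue slowly.

carry_out(series=[[-0.004,0,0,0,0],[-0.008,0,0,0,0],[-0.011,0,0,0,0],[-0.014,0,0,0,0],[-0.017,0,0,0,0],[-0.02,0,0,0,0],[-0.023,0,0,0,0],[-0.026,0,0,0,0],[-0.029,0,0,0,0],[-0.032,0,0,0,0],[-0.035,0,0,0,0],[-0.038,0,0,0,0],[-0.04,0,0,0,0],[-0.042,0,0,0,0],[-0.044,0,0,0,0],[-0.046,0,0,0,0]])

```text
t: 12.95
eef_pos: [528.9, 61.4, 240.5]
tcp_rot: [3.142, -0.001, 1.478]
ft_force: [0.2, 10.5, 2.0]
opening: 0.004
grip_force: 5.1
```

carry_out(series=[[-0.002,0,0,0,0],[-0.004,0,0,0,0],[-0.006,0,0,0,0]])

```text
t: 13.32
eef_pos: [528.3, 55.4, 240.5]
tcp_rot: [3.142, -0.001, 1.478]
ft_force: [-1.4, 11.5, 2.0]
opening: 0.006
grip_force: 5.1
```

carry_out(series=[[-0.001,0,0,0,0],[-0.002,0,0,0,0]])

```text
t: 13.58
eef_pos: [528.1, 53.4, 240.5]
tcp_rot: [3.141, -0.001, 1.478]
ft_force: [-1.0, 10.1, 2.7]
opening: 0.002
grip_force: 5.2
```

carry_out(series=[[-0.001,0,0,0,0],[-0.002,0,0,0,0]])

```text
t: 13.82
eef_pos: [527.9, 51.6, 240.5]
tcp_rot: [3.142, -0.001, 1.478]
ft_force: [0.0, 11.7, 2.3]
opening: 0.003
grip_force: 6.0
```

carry_out(series=[[-0.001,0,0,0,0],[-0.002,0,0,0,0]])

```text
t: 14.08
eef_pos: [527.8, 49.7, 240.5]
tcp_rot: [3.141, -0.001, 1.478]
ft_force: [-0.9, 14.0, 2.6]
opening: 0.004
grip_force: 6.7
```

carry_out(series=[[0.01,0,0,0,0],[0.03,0,0,0,0],[0.04,0,-0.03,0,0],[0.04,0,-0.08,0,0],[0.08,0,-0.12,0,0],[0.13,0,-0.13,0,0],[0.18,0,-0.13,0,0],[0.23,0,-0.13,0,0],[0.26,0,-0.13,0,0],[0.26,0,-0.13,0,0]])

```text
t: 15.32
eef_pos: [551.5, 309.6, 369.9]
tcp_rot: [-3.141, 0.0, 1.481]
ft_force: [-0.6, -0.6, -0.8]
opening: 0.01
grip_force: 0.0
```

```bash
python3 - <<'E'
from h import *
p,d=snap('side',5);q,_=snap('top',5)
o=np.zeros((600,800,3),np.uint8);o[:,:300]=cv2.resize(p[140:260,265:325],(300,600),interpolation=2);o[:500,300:]=cv2.resize(q[222:272,305:355],(500,500),interpolation=2)
cv2.imwrite('pics/c5.png',o[...,::-1])
E
```

```text
(no output)
```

View pics/c5.png

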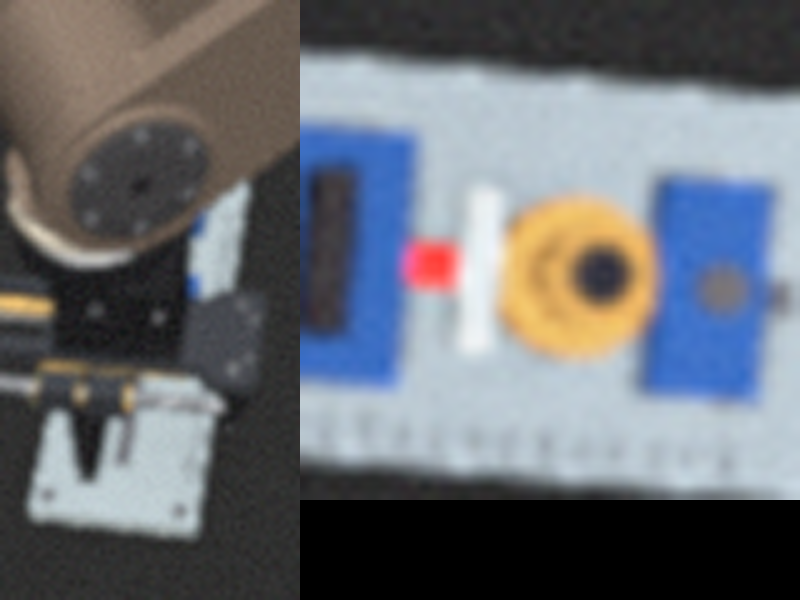

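Green is gone: the stem at (430,265) shows only red, and the connector at (580,275) touches the rest. I'll quantify the tip compression against the starting picture.

```bash
python3 - <<'E'
from h import *
def cross(a,lo,hi,thr,rise):
    for i in range(lo,hi):
        if (a[i]<thr<=a[i+1]) if rise else (a[i]>=thr>a[i+1]): return i+(thr-a[i])/(a[i+1]-a[i])
for i,(lo,hi,c) in {0:(270,302,288),5:(308,334,322)}.items():
    p=load('top',i)[0].astype(float)
    yc={0:245.6,5:248.8}[i]
    for r in (-7,-6,-5,4,5,6):
        row=int(round(yc+r));R=p[row,:,0];print(i,row,R[lo:hi].astype(int).tolist())
    rowc=int(round(yc-.3));print('center',p[rowc,lo:hi].astype(int).tolist()[:24])
E
```

```text
0 239 [66, 72, 59, 56, 54, 59, 64, 58, 59, 84, 134, 171, 188, 188, 185, 186, 176, 185, 221, 234, 230, 217, 195, 186, 182, 185, 188, 189, 184, 185, 185, 186]
0 240 [65, 68, 62, 56, 51, 59, 62, 58, 62, 90, 139, 180, 187, 187, 186, 181, 184, 192, 222, 231, 227, 205, 187, 187, 186, 188, 189, 188, 188, 187, 186, 184]
0 241 [67, 63, 62, 55, 61, 61, 66, 63, 65, 88, 136, 173, 186, 186, 182, 178, 182, 196, 223, 234, 228, 200, 189, 188, 186, 186, 187, 184, 186, 186, 187, 188]
0 250 [67, 63, 55, 53, 58, 58, 61, 61, 85, 130, 173, 183, 187, 186, 184, 175, 180, 221, 233, 228, 215, 193, 186, 189, 187, 189, 184, 189, 187, 187, 189, 188]
0 251 [62, 55, 53, 61, 60, 62, 61, 63, 92, 141, 174, 189, 186, 188, 186, 180, 180, 217, 234, 231, 208, 190, 184, 188, 187, 188, 185, 185, 186, 187, 189, 186]
0 252 [56, 53, 63, 59, 62, 66, 56, 61, 92, 144, 178, 187, 191, 186, 187, 181, 194, 225, 237, 231, 212, 185, 193, 186, 187, 187, 186, 185, 185, 185, 189, 188]
center [[65, 61, 66], [67, 64, 71], [55, 69, 106], [59, 97, 166], [67, 114, 195], [63, 110, 195], [62, 107, 192], [59, 106, 191], [60, 114, 193], [66, 154,
[... 706 characters left out ...]
8, 210, 230, 241, 240, 225, 215, 220, 231, 232]
5 254 [58, 56, 65, 58, 56, 65, 79, 136, 171, 188, 182, 173, 183, 222, 234, 226, 200, 191, 213, 235, 239, 236, 233, 228, 231, 233]
5 255 [57, 56, 59, 64, 60, 60, 90, 136, 176, 187, 183, 178, 194, 228, 237, 232, 202, 180, 199, 224, 236, 240, 240, 237, 237, 238]
center [[63, 58, 66], [63, 67, 93], [57, 83, 141], [59, 104, 183], [61, 111, 193], [58, 109, 191], [86, 110, 193], [199, 105, 178], [255, 92, 130], [255, 76, 78], [255, 71, 65], [255, 75, 71], [255, 139, 139], [245, 216, 221], [233, 238, 241], [232, 238, 240], [237, 232, 229], [239, 215, 167], [237, 191, 112], [230, 180, 101], [204, 155, 86], [204, 157, 87], [225, 171, 95], [204, 157, 90]]
```

The tip is pressed in about 5.5–6 mm by image, and the push force of about 14 N agrees (9 N drag plus 5 N spring). The hand is clear, so I'll hand in.

```bash
python3 -c "
from cell import env
print(env.job_done())"
```

```text
the job is handed in; nothing more can be done
None
```

The connector stands on the bed nipped between the blue rest and the sprung tip, with the tip pressed in about 6 mm (halfway) and the hand clear; the job is handed in at about 15 s, with no verdict returned.

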